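# Clip the measuring scoop onto the snap hook

### The arm

A 7-joint arm with a two-finger parallel gripper is mounted at the origin on a cart in front of the work surface, level with it; the furniture and walls round the work are solid. World frame = base frame: x ahead of the robot, y to its left, z up, the work surface at z = 0. Lengths are in m, angles in rad, forces in N, time in s.
With the tool pointing down it reaches from about 0.425 to 1.025 m from the base axis. Payload 3.6 kg.
Tool frame: the origin (TCP) lies on the centre line of the jaws, within the pads' length; the fingertips stand 8 mm ahead of it and the grasp point (between the pads) lies 11 mm behind it; z points along the fingers, y is the line along which they close (so a half turn about z gives the same grasp; the last joint's range is limited). The gripper opens to 85 mm and grips with 20 to 120 N. Pads are 22 mm wide; open, the fingers measure 114 mm over their backs; the gripper's body (76 mm by 85 mm) begins 54 mm behind the grasp point. The pads swing forward as they close: fully open they stand 13 mm farther back than shut.
Start: joints at [1.167, 0.591, 0.048, 1.609, -0.033, 0.943, -0.034], TCP at [0.221, -0.69, 0.209] pointing down, gripper open.
Joint ranges: [-2.69, 2.69], [-0.47, 2.24], [-1.27, 1.36], [0.19, 2.51], [-1.53, 4.68], [0.08, 2.07], [-3.09, 3.09]. Speed limits (rad/s): [2.57, 2.57, 3.14, 3.14, 3.14, 3.14, 3.14].

### API

Orientations are given as a rotation vector (axis times angle).
In Python, from workcell import bot, telemetry, eyes, order gives the robot as it stands. Calls block until the motion is done:
- bot.move_to(position, orientation): joint-space move of the TCP to a pose.
- bot.move_linear(position, rotation=None, rate=0.15, contact_N=None): straight line of the TCP; rotation=None keeps the orientation; rate is the mean speed in m/s. With contact_N (N) it stops when the force on the tool has changed by that much, and returns True; else False.
- bot.movej(angles): joint-space move.
- bot.grip(opening, f_grip=None): opening from 0.0 (shut) to 1.0 (fully open); f_grip is the grip in N (None keeps the last); returns when the fingers have stopped.
- bot.sleep(seconds).
- bot.inverse_kinematics(position, orientation): joint angles nearest the present ones, or None.
- telemetry.state(): the state.
- eyes.grab_frame(name): name is "side" or "top"; returns a dict with "frame" (384x512x3 uint8, red, green, blue), "z_map" (384x512 float32, m along the optical axis (not along the pixel's ray), 0 where there is no reading), "fov_y" (degrees; the focal length in pixels is half the picture's height over the tangent of half this angle, whatever the lens; pixels are square), "cx", "cy" (the principal point, pixels), "position" and "rotation" of the camera in the world. Camera axes: x right, y up, looking along -z (the intrinsics and any distortion apply to the point x, -y, -z); pixel columns grow to the right and rows downward; lengths in m; the calibration is good to about 2 mm. A picture is of the moment at which its call begins.
A pose or a line that the arm cannot do raises bot.MotionError and nothing moves.
- order.hand_in(): hands the job in; it is judged then, once.
The state is a dict: "time_s": time; "joints": joint angles; "dq": joint speeds; "joint_efforts": joint torques, N m; "eef_pos": TCP position; "ee_rot": TCP orientation; "contact_force": force on the tool from outside, world axes, zero at the start; "moment": the same for the moment, N m; "opening": opening from 0.0 (shut) to 1.0 (fully open); "grasp_force": force on a finger pad.
Only numpy, scipy, OpenCV 4.12 (cv2) and the standard library are available. Lean on these libraries where they do the work, as an engineer would, in place of code of your own. Each camera call takes 0.05 s, during which the arm holds its last target. There are 200 camera calls.

### The job

Hang the steel measuring scoop on the hook board: press its ring gently down through the sprung gate of the snap hook so that the gate snaps shut over it, then let go so that the scoop hangs down from the hook. Do not force anything against the hook (the gate gives to a light push), and leave the mug, the pepper mill and the drinking glass where they are.

Things in the scene. Friction and masses are not known exactly. Their poses are not given: they have to be found in the camera images.
- scoop: Plain steel measuring scoop, about 0.11 kg, standing on its cup. Origin: centre of the cup's underside; z up through the mouth, x from cup to ring. Cup 56 mm across, 36 mm high. Handle bar 10 mm wide (y), 12 mm high (z), axis at z = 30 mm, from x = 27 to 88 mm. Then a closed flat ring of 5 mm round wire, 32 mm inside, 42 mm outside, in the xy plane, centred at x = 107, z = 30 mm.
- handle (a point): Good place to grip: on the scoop handle's axis, 68 mm from the cup's centre towards the ring. Axes as the scoop's.
- ring_tip (a point): Centre of the ring's wire at its far end (the scoop's outermost point on the ring side), at scoop x = 125.5, y = 0, z = 30 mm. This piece of wire goes down through the gate, with the hook's nose standing up inside the ring.
- stand: Fixed hook board: wooden foot (160 x 150 x 14 mm) with an upright board (18 mm thick, 100 mm wide, top 297 mm above the worktop). Origin: underside, below the middle of the board. z up; x points from the hook into the board: the hook stands out of the board's front towards -x (the robot), in the stand's xz plane (y = 0).
- throat (a point): Nominal middle of the hook's 13 mm wide throat, at the stand's x = -85, y = 0, z = 245 mm; axes as the stand's. NOT its true place: the hook's shank is clamped at an unmeasured reach, so the whole hook stands firmly up to 28 mm further out (-x) or in (+x) than this and the next two points; y and z are true. The hook is a J of 8 mm round steel bar, open at the top, gate across the throat.
- shank (a point): Nominal point on the hook's shank (the J's upright bar on the board side), on its throat-side face, 6.5 mm to +x of the throat point and 12 mm above it. The same up to 28 mm unmeasured reach along x applies. The upright runs down to the round basket and up to 18 mm above the throat point, then bends back to the board (axis 25 mm above). The gate's hinge barrel tops out 8 mm above the throat point.
- nose (a point): Nominal top of the hook's nose (the J's free end on the robot's side, a round-tipped upright 8 mm bar pointing up), 10.5 mm to -x of the throat point and 4 mm above it. The same up to 28 mm unmeasured reach along x applies. From nose and shank the bar runs down into a half-round basket whose inner lowest point is 36 mm below the throat point.
- gate (a joint): Angle (rad) of the sprung wire gate (10 mm wide, 15 mm long): 0 shut, growing as pressed down, 1.2 fully open. Hinged at the shank 3 mm above the throat point, it slopes down to the nose's inside 3 mm below it. Some 3 N at its end starts it, 5 N opens it (more nearer the hinge); it snaps shut once the ring's wire is below its end, about 12 mm below the throat point. Then the wire is free down to 32 mm.
- mug: Spotted white mug, 82 x 114 x 91 mm, a bystander.
- pepper_mill: Wooden pepper mill, 58 mm across, 170 mm high, a bystander.
- tumbler: Drinking glass, 80 mm across, 88 mm high, a bystander.
Not all that is in view belongs to the job. Leave any blue or orange look-alike of the scoop alone.

How it is judged:
On the way, in this order (a step that is already met when the one before it is completed fails the run):
1. the scoop presses the gate open (over 0.25 rad) (value of joint gate above 0.25 rad and contact force between scoop and stand above 0.5 N), for 0.02 s.
2. the ring's wire is below the gate and the gate has snapped shut over it (value of joint gate below 0.12 rad and z of ring_tip in the frame of throat below -0.009 m and y of ring_tip in the frame of throat between -0.015 and 0.015 m and x of ring_tip in the frame of throat between -0.044 and 0.044 m), for 0.1 s.
At the end, for the whole second after the job is handed in: Gate shut (under 0.12 rad); the scoop, let go, hangs in the basket: ring_tip 20 to 50 mm below the throat point, within 15 mm sideways and 44 mm along x of it; handle within 0.6 rad of plumb, cup below; slower than 0.4 m/s (value of joint gate below 0.12 rad and z of ring_tip in the frame of throat between -0.05 and -0.02 m and y of ring_tip in the frame of throat between -0.015 and 0.015 m and x of ring_tip in the frame of throat between -0.044 and 0.044 m and angle between scoop's own x axis and vertical below 0.6 rad and linear speed of scoop below 0.4 m/s); the robot touches nothing.
It fails at once if the held scoop is pressed against the hook or its board with more than 15 N (contact force between scoop and stand above 15 N and contact force between the fingers and scoop above 2 N).
It fails at once if the robot presses on the hook board or hook with more than 15 N (contact force between the arm and stand above 15 N).
It fails at once if a bystander is moved by more than 20 mm (distance of any of mug, pepper_mill, tumbler from where it was at the start of the episode above 0.02 m).
It also fails if it takes over 64 s, if anything falls off the work surface, if the arm or the gripper's body presses on something with over 40 N, if the wrist force passes 120 N, or if a joint passes its speed limit or range.

## Working session

There is one attempt and no reset: what is moved stays moved. The work goes in short steps, each a Python script; the robot and the scene stay as the last script left them, time stands still between calls to the robot, and variables do not carry over. Pictures are saved under pics/ and viewed, at most 10 in all, crops included, and the job is handed in when it is done.

```bash
ls; mkdir -p pics
cat > h.py <<'E'
import numpy as np, cv2
from scipy.spatial.transform import Rotation as R
from workcell import bot, telemetry, eyes, order
def K(f):
    h=f["frame"].shape[0]; F=h/2/np.tan(np.radians(f["fov_y"])/2); return F,f["cx"],f["cy"]
def rot(f):
    r=np.array(f["rotation"]); return r if r.shape==(3,3) else R.from_rotvec(r).as_matrix()
def pts(f,u,v):
    F,cx,cy=K(f); u=np.asarray(u);v=np.asarray(v); z=f["z_map"][v,u]
    c=np.stack([(u-cx)/F*z,-(v-cy)/F*z,-z],-1); return c@rot(f).T+np.array(f["position"]),z
def ray(f,u,v,zh):
    F,cx,cy=K(f); d=rot(f)@np.array([(u-cx)/F,-(v-cy)/F,-1]); p=np.array(f["position"]); return p+d*(zh-p[2])/d[2]
def save(f,n,box=None,s=1):
    im=f["frame"][:,:,::-1]
    if box: im=im[box[1]:box[3],box[0]:box[2]]
    cv2.imwrite(n,cv2.resize(im,None,fx=s,fy=s,interpolation=cv2.INTER_CUBIC))
E
python3 - <<'E'
from h import *
for n in("side","top"):
    f=eyes.grab_frame(n); save(f,f"pics/{n}0.png",s=1.5)
    print({k:(v if not hasattr(v,'shape') or v.size<10 else v.shape) for k,v in f.items()})
print(telemetry.state())
E
```

```text
pics
{'frame': (384, 512, 3), 'z_map': (384, 512), 'fov_y': 44.739798697757536, 'cx': 254.83315885093594, 'cy': 200.92021939776876, 'position': array([-0.08654743,  0.42231011,  1.65736329]), 'rotation': array([ 0.2739031 , -0.57825283, -2.23733202])}
{'frame': (384, 512, 3), 'z_map': (384, 512), 'fov_y': 50.70646448209936, 'cx': 252.19043860903528, 'cy': 189.35672001316635, 'position': array([ 0.4300369 , -0.11843393,  1.45917768]), 'rotation': array([ 0.08300763, -0.08453337, -1.57434728])}
{'time_s': 0.1, 'joints': array([ 1.16752541,  0.59206244,  0.04830729,  1.60971523, -0.03329838,
        0.94267974, -0.03375158]), 'dq': array([-2.80235136e-04, -2.22376086e-03,  4.74968828e-04, -3.55398953e-03,
        1.13451666e-03, -8.10623923e-06,  2.68926674e-04]), 'joint_efforts': array([ 4.37723065e-03, -5.49998617e+01,  1.55320253e+00, -1.98824769e+01,
        9.71263420e-03,  3.81324338e-03,  2.48665515e-07]), 'eef_pos': array([ 0.22076983, -0.68973066,  0.20812214]), 'ee_rot': array([-3.10198966e+00, -4.84374567e-01,  6.84850962e-04]), 'contact_force': array([0.11798064, 0.05211008, 0.56483131]), 'moment': array([-0.08610967,  0.04120002, -0.00739884]), 'grasp_force': 0.0, 'opening': 0.9980765434738029}
```

View pics/side0.png

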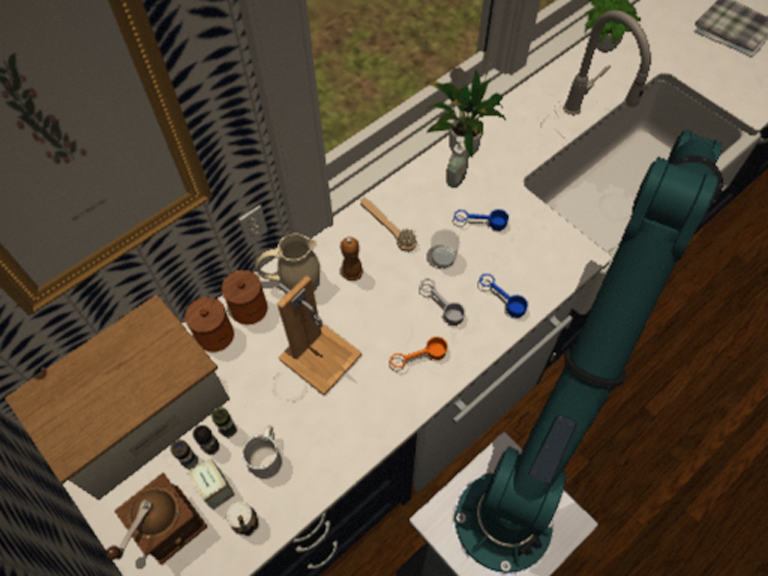

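View pics/top0.png

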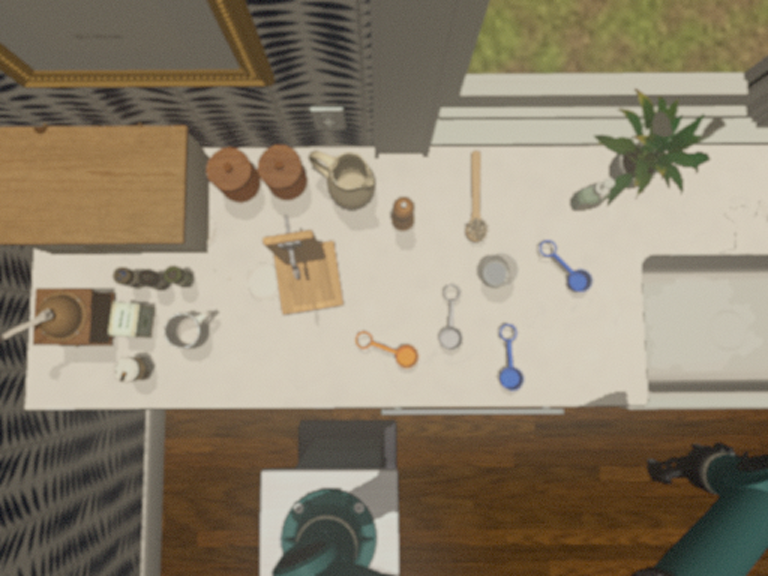

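The steel scoop has its cup at top (300,225), ring at (301,195); in side the cup is at (302,209), ring at (285,192). The two blue ones (top 340,252→338,221 and 385,187→364,165) and the orange one (270,237→243,227) are the look-alikes. Only the grey one is plain steel. The hook board is at top (192,160), and its hook points towards (197,181).

Run:
```python
from h import *
T=eyes.grab_frame("top");S=eyes.grab_frame("side")
for n,f,bs,bh in(("top",T,(280,180,325,240),(165,140,235,215)),("side",S,(270,175,325,225),(175,170,250,270))):
    for nm,b in(("scoop",bs),("stand",bh)):
        vv,uu=np.mgrid[b[1]:b[3],b[0]:b[2]]; p,z=pts(f,uu.ravel(),vv.ravel()); ok=z>0
        p=p[ok];
        if nm=="scoop":
            print(n,"table z",np.median(p[:,2]))
            m=(p[:,2]>.012)&(p[:,2]<.06)
            q=p[m]; print(n,nm,len(q),"zmax",np.percentile(q[:,2],[50,95]), "ctr",q.mean(0))
            w,V=np.linalg.eigh(np.cov(q[:,:2].T)); print(" axis",V[:,1],"ext",np.ptp((q[:,:2]-q[:,:2].mean(0))@V,axis=0), q.min(0),q.max(0))
        else:
            m=p[:,2]>.28;q=p[m]; print(n,"board top",len(q),np.median(q[:,2]),q[:,:2].min(0),q[:,:2].max(0))
            if len(q)>5:
                r=cv2.minAreaRect((q[:,:2]*1000).astype(np.float32)); print(r)
            m=(p[:,2]>.2)&(p[:,2]<.275)
            for a in np.round(p[m],3)[:: max(1,m.sum()//40)]: print(a,end=' ')
            print()
            m=(p[:,2]>.008)&(p[:,2]<.02); print("foot",cv2.minAreaRect((p[m,:2]*1000).astype(np.float32)),np.median(p[m,2]))
t=cv2.resize(T["frame"][175:245,275:335],None,fx=6,fy=6,interpolation=2);s=cv2.resize(T["frame"][140:215,165:235],None,fx=6,fy=6,interpolation=2)
u=cv2.resize(S["frame"][180:265,180:245],None,fx=5,fy=5,interpolation=2)
c=np.zeros((450,1105,3),np.uint8);c[:420,:360]=t;c[:450,360:780]=s;c[:425,780:1105]=u
cv2.imwrite("pics/crop1.png",cv2.resize(c,(800,326))[:,:,::-1])
```

```text
top table z 0.00023376129023722214
top scoop 176 zmax [0.03363589 0.04086602] ctr [ 0.51408651 -0.30073305  0.03268101]
 axis [-0.96043004  0.27852136] ext [0.09234016 0.20660085] [ 0.43157046 -0.37858387  0.01202531] [ 0.61700989 -0.26226715  0.05859454]
top board top 255 0.2948036587418357 [0.63108282 0.00599401] [0.66290334 0.10511039]
((645.706298828125, 55.87437438964844), (24.014469146728516, 100.14311218261719), 9.455802917480469)
[0.694 0.062 0.273] [0.688 0.062 0.272] [0.682 0.065 0.273] [0.679 0.059 0.269] [0.667 0.061 0.273] [0.659 0.008 0.247] [0.645 0.014 0.272] [0.642 0.031 0.273] [0.645 0.018 0.259] [0.65  0.006 0.229] [0.645 0.023 0.243] [0.646 0.009 0.233] [0.638 0.038 0.266] [0.644 0.028 0.23 ] [0.644 0.013 0.225] [0.634 0.085 0.271] [0.634 0.061 0.271] [0.636 0.039 0.258] [0.643 0.029 0.218] [0.645 0.015 0.205] [0.633 0.093 0.261] [0.634 0.079 0.251] [0.634 0.064 0.255] [0.64  0.045 0.215] [0.642 0.03  0.206] [0.633 0.091 0.238] [0.636 0.078 0.224] [0.633 0.103 0.219] [0.634 0.088 0.218] [0.636 0.075 0.201] [0.625 0.049 0.271] [0.633 0.091 0.201] [0.619 0.052 0.271
[... 1121 characters left out ...]
0.05  0.27 ] [0.64  0.062 0.24 ] [0.609 0.052 0.269] [0.633 0.074 0.255] [0.642 0.043 0.206] [0.64  0.082 0.25 ] [0.641 0.056 0.215] [0.638 0.095 0.262] [0.635 0.071 0.235] [0.595 0.047 0.261] [0.638 0.089 0.245] [0.638 0.063 0.213] [0.635 0.105 0.263] [0.636 0.08  0.229] [0.593 0.045 0.247] [0.638 0.091 0.233] [0.599 0.054 0.242] [0.637 0.103 0.243] [0.635 0.078 0.215] [0.651 0.105 0.219] [0.635 0.087 0.217] [0.577 0.049 0.253] [0.637 0.091 0.213] [0.576 0.046 0.243] [0.637 0.088 0.202] [0.645 0.107 0.207] [0.59  0.052 0.215] [0.635 0.102 0.207] [0.637 0.106 0.201] 
foot ((677.7183837890625, 5.5423126220703125), (309.62615966796875, 439.9381103515625), 48.84584426879883) 0.01369612757859251
```

View pics/crop1.png

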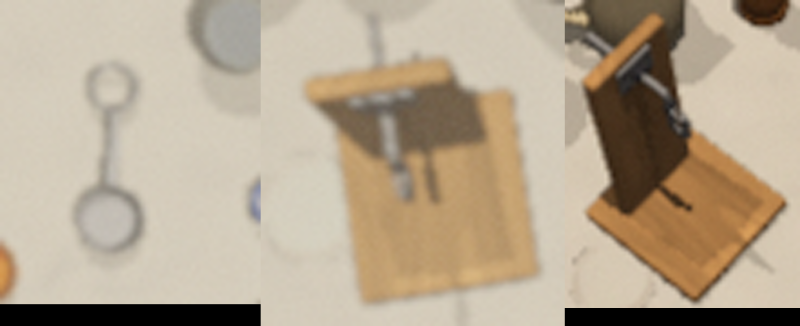

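Crop confirms the plain grey scoop with its ring up (+x), and the hook seen at top crop (400,190). Next I refine the numbers.

Run:
```python
from h import *
T=eyes.grab_frame("top");S=eyes.grab_frame("side")
def cloud(f,b):
    vv,uu=np.mgrid[b[1]:b[3],b[0]:b[2]]; p,z=pts(f,uu.ravel(),vv.ravel()); return p[z>0],uu.ravel()[z>0],vv.ravel()[z>0]
# scoop by colour-free darkness/height: depth mask, largest component
for n,f,b in(("top",T,(288,184,313,238)),("side",S,(276,182,314,220))):
    p,u,v=cloud(f,b); m=np.zeros((384,512),np.uint8); k=(p[:,2]>.01)&(p[:,2]<.05); m[v[k],u[k]]=1
    nl,lab,st,_=cv2.connectedComponentsWithStats(m,connectivity=8); L=1+np.argmax(st[1:,4])
    q=p[k&(lab[v,u]==L)]; print(n,len(q),q.min(0).round(3),q.max(0).round(3))
    w,V=np.linalg.eigh(np.cov(q[:,:2].T)); a=V[:,1]*np.sign(V[0,1]); c=q[:,:2].mean(0); t=(q[:,:2]-c)@a; s=(q[:,:2]-c)@np.array([-a[1],a[0]])
    print(" axis yaw",np.degrees(np.arctan2(a[1],a[0])),"extent",np.ptp(t),np.ptp(s))
    # cup = wide end; circle of points within 56mm of near end; ring likewise
    cup=q[t<t.min()+.056]; ring=q[t>t.max()-.042]
    cc=cv2.minEnclosingCircle((cup[:,:2]).astype(np.float32)); rc=cv2.minEnclosingCircle(ring[:,:2].astype(np.float32))
    d=np.array(rc[0])-cc[0]; print(" cup",cc,np.median(cup[:,2]),"ring",rc,np.median(ring[:,2]),"dist",np.hypot(*d),"yaw",np.degrees(np.arctan2(d[1],d[0])))
A=[]
for n,f,b in(("top",T,(165,140,235,215)),("side",S,(175,170,250,270))):
    p,u,v=cloud(f,b)
    k=(p[:,2]>.06)&(p[:,2]<.2)&(abs(p[:,0]-.637-(.06-p[:,1])*.16)<.015); q=p[k]
    l=cv2.fitLine(q[:,:2].astype(np.float32),cv2.DIST_HUBER,0,.01,.01).ravel(); l[:2]*=np.sign(l[1]); print(n,"face",len(q),l,"yaw",np.degrees(np.arctan2(-l[0],l[1])))
    k=(p[:,2]>.284)&(p[:,0]<.67); q=p[k]; print(" top mid",(q[:,1].min()+q[:,1].max())/2, np.median(q,0), q[:,1].min(),q[:,1].max())
    yaw=np.radians(9.5); ex=np.array([np.cos(yaw),np.sin(yaw)]);ey=np.array([-ex[1],ex[0]])
    o=np.array([.6457,.0559]); d=p[:,:2]-o; X=d@ex;Y=d@ey
    k=(X<-.015)&(p[:,2]>.2); i=np.argsort(-X[k])
    print(np.c_[X,Y,p[:,2]][k][i].__mul__(1000).round().astype(int).tolist())
    k=(p[:,2]>.009)&(p[:,2]<.019)&(X<.02)&(X>-.12)&(abs(Y)<.09);q=np.c_[X,Y][k]; print(" foot X,Y pct",np.percentile(q,[1,99],axis=0).round(4).tolist())
for n,bx in(("glass",(315,165,348,200)),):
    p,u,v=cloud(T,bx);k=p[:,2]>.05;print(n,p[k].mean(0) if k.any() else None)
print("ray glass",ray(T,330,180,.08))
```

```text
top 164 [ 0.432 -0.315  0.01 ] [ 0.583 -0.262  0.042]
 axis yaw 0.20116608904098754 extent 0.15177268860223808 0.05308418475897499
 cup ((0.45841270685195923, -0.2885623872280121), 0.02980940043926239) 0.031569512956117984 ring ((0.5628481507301331, -0.2937539517879486), 0.020572761073708534) 0.03147578167366172 dist 0.10456440254986964 yaw -2.8458736866666583
side 192 [ 0.429 -0.315  0.01 ] [ 0.583 -0.259  0.046]
 axis yaw -2.910716513681681 extent 0.15457319379711865 0.055762793230944276
 cup ((0.4591267704963684, -0.28693675994873047), 0.03085927478969097) 0.025437569241651414 ring ((0.5630292892456055, -0.2938150465488434), 0.021539106965065002) 0.0336742313793571 dist 0.10412993915771224 yaw -3.7874212717392934
top face 206 [-0.15671635  0.98764366  0.639776    0.04928896] yaw 9.016352
 top mid 0.05605392619834456 [0.64485318 0.05560903 0.29495001] 0.006024024197725714 0.1060838281989634
[[-15, 4, 276], [-16, 1, 276], [-17, -7, 273], [-17, -4, 276], [-17, -2, 281], [-18, 5, 277], [-19, 2, 275], [-19, -1, 276], [-19, 6, 266], [-19, -4, 275], [-20, -7, 275], [-21, 3, 272], [-22, -
[... 1857 characters left out ...]
1, 252], [-51, 3, 265], [-51, 7, 242], [-51, 6, 248], [-52, 0, 217], [-52, 1, 213], [-53, -3, 250], [-53, -2, 208], [-54, 4, 211], [-54, 4, 248], [-54, -1, 248], [-54, 3, 255], [-55, 5, 243], [-55, -5, 244], [-57, 1, 211], [-57, 3, 243], [-58, 3, 207], [-59, -1, 246], [-59, -5, 240], [-62, 3, 241], [-62, 7, 248], [-65, 5, 219], [-65, 6, 212], [-66, 2, 244], [-66, 1, 251], [-67, 5, 228], [-67, 4, 234], [-68, -2, 249], [-69, 3, 220], [-69, 5, 215], [-70, 3, 229], [-70, 0, 218], [-70, 3, 237], [-70, 7, 250], [-72, 1, 228], [-74, 5, 252], [-74, 4, 258]]
 foot X,Y pct [[-0.1186, -0.0727], [0.0119, 0.0762]]
glass [ 0.61498764 -0.40681161  0.07325332]
ray glass [ 0.608526   -0.38736961  0.08      ]
```

```bash
cat >> h.py <<'E'
def down(yaw,tilt=0):
    c,s=np.cos(yaw),np.sin(yaw); x=np.array([c,s,0]); z=np.array([0,0,-1.]); y=np.cross(z,x)
    M=np.c_[x,y,z]
    # tilt>0: scoop x turns upward (cup down), about -stand y
    return (R.from_rotvec(-np.array([-s,c,0])*tilt)*R.from_matrix(M)).as_rotvec()
E
python3 - <<'E'
from h import *
yaw=np.radians(-3.3); g=np.array([.457,-.2877,0])+.070*np.array([np.cos(yaw),np.sin(yaw),0]); o=down(yaw)
bot.grip(0.5,40)
bot.move_to([g[0],g[1],.15],o)
bot.move_linear([g[0],g[1],.019],rate=.1)
s=telemetry.state(); print(s["eef_pos"],s["contact_force"])
bot.grip(0.0,110)
s=telemetry.state(); print(s["opening"],s["grasp_force"],s["contact_force"])
bot.move_linear([g[0],g[1],.28],rate=.15)
s=telemetry.state(); print(s["time_s"],s["opening"],s["grasp_force"],s["contact_force"],s["eef_pos"],s["joints"])
f=eyes.grab_frame("side"); save(f,"pics/lift.png",(220,60,420,260),3)
E
```

```text
[ 0.52743549 -0.29201518  0.01966075] [ 0.05590538 -0.30489523 -0.09720972]
-0.0007111856758245705 0.0 [ 0.26628549 -0.23654991  0.2349085 ]
6.4583 -0.0014101750898069573 0.0 [ 0.23833379  0.6911151  -0.25033475] [ 0.52634653 -0.29148361  0.27904658] [ 0.34072539  0.36341867  0.12001518  1.82700484 -0.05198595  0.95608154
 -1.14534347]
```

View pics/lift.png

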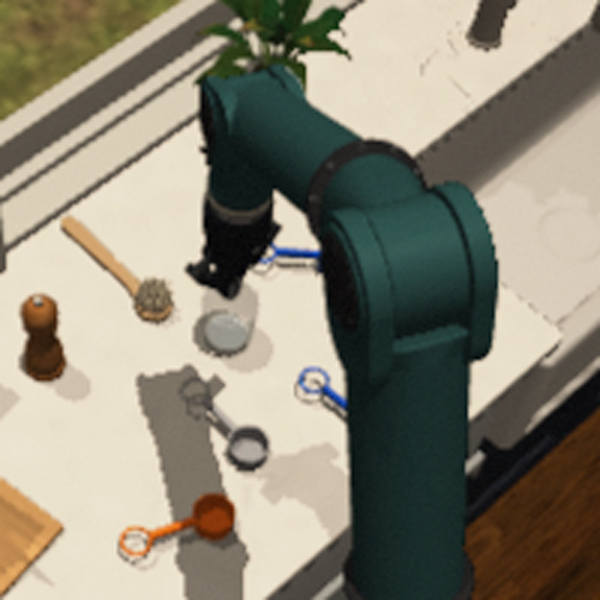

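The scoop still lies where it was (side 302,209) and the fingers shut on nothing. I check where the gripper really is.

Run:
```python
from h import *
s=telemetry.state(); print(s["ee_rot"],R.from_rotvec(s["ee_rot"]).as_matrix().round(2).tolist())
for n in("top","side"):
    f=eyes.grab_frame(n); vv,uu=np.mgrid[100:300,230:420] if n=="top" else np.mgrid[60:260,220:420]
    p,z=pts(f,uu.ravel(),vv.ravel()); k=(z>0)&(p[:,2]>.255)&(p[:,2]<.33)&(p[:,0]>.4)&(p[:,0]<.7)
    print(n,k.sum(),p[k].mean(0) if k.any() else 0, p[k].min(0) if k.any() else 0,p[k].max(0) if k.any() else 0)
    if n=="top": save(f,"pics/lift_t.png",(220,100,420,270),3)
bot.grip(.5); print(telemetry.state()["opening"])
```

```text
[-3.13962685e+00  9.04661627e-02  2.62678322e-03] [[1.0, -0.06, -0.0], [-0.06, -1.0, 0.0], [-0.0, -0.0, -1.0]]
top 0 0 0 0
side 26 [ 0.52023359 -0.28946864  0.31916043] [ 0.51386962 -0.30681306  0.30668152] [ 0.53040894 -0.27976841  0.32921257]
0.4993043957416195
```

View pics/lift_t.png

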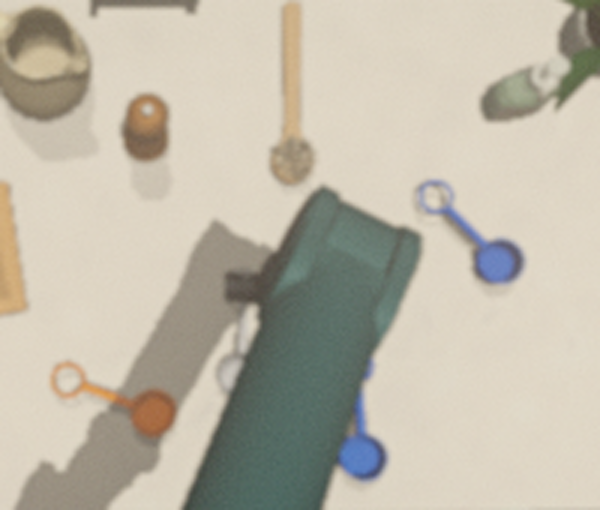

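Run:
```python
from h import *
p=telemetry.state()["eef_pos"]
bot.move_linear([.5274,-.2917,.06],rate=.2); f=eyes.grab_frame("side"); a=f["frame"][150:230,255:335]
bot.move_linear([.5274,-.2917,.019],rate=.1); f=eyes.grab_frame("side"); b=f["frame"][150:230,255:335]
s=telemetry.state();print(s["eef_pos"],s["opening"],s["contact_force"])
cv2.imwrite("pics/low.png",cv2.resize(np.hstack([a,b]),None,fx=5,fy=5,interpolation=2)[:,:,::-1])
```

```text
[ 0.52773759 -0.29192083  0.01929967] 0.5017236880312193 [-0.91650269 -0.56485174 -0.22642914]
```

View pics/low.png

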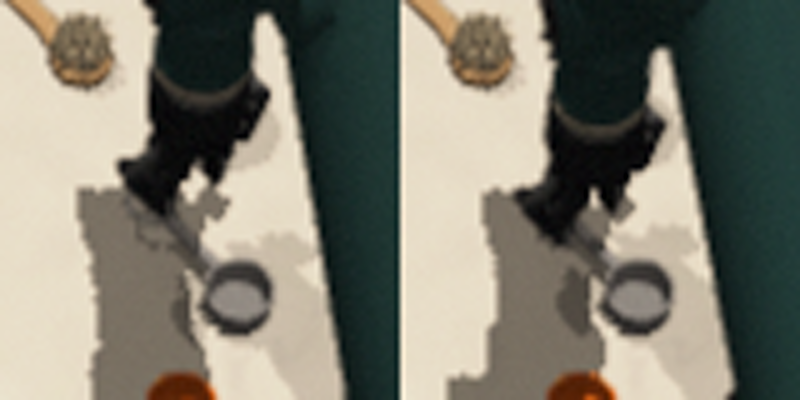

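Run:
```python
from h import *
im=[]
for o in(.3,.2,.1,0.0):
    bot.grip(o,110 if o==0 else 30); s=telemetry.state(); print(o,s["opening"],s["grasp_force"],s["contact_force"].round(2),s["eef_pos"].round(4))
    if o in(.2,0.): im.append(eyes.grab_frame("side")["frame"][150:230,255:335])
bot.sleep(.5); s=telemetry.state(); print(s["opening"],s["grasp_force"])
cv2.imwrite("pics/low2.png",cv2.resize(np.hstack(im),None,fx=5,fy=5,interpolation=2)[:,:,::-1])
```

```text
0.3 0.29891309181766706 0.0 [-0.01 -0.2   0.53] [ 0.5277 -0.2919  0.0194]
0.2 0.19787015034867053 0.0 [ 0.54 -0.21  0.69] [ 0.5274 -0.2917  0.0191]
0.1 0.10236449732145522 0.0 [ 0.49 -0.18  0.35] [ 0.5274 -0.2917  0.019 ]
0.0 -0.004409386541823919 0.0 [-0.32 -0.19 -0.41] [ 0.5274 -0.2917  0.019 ]
-0.00045090266284572025 0.0
```

View pics/low2.png

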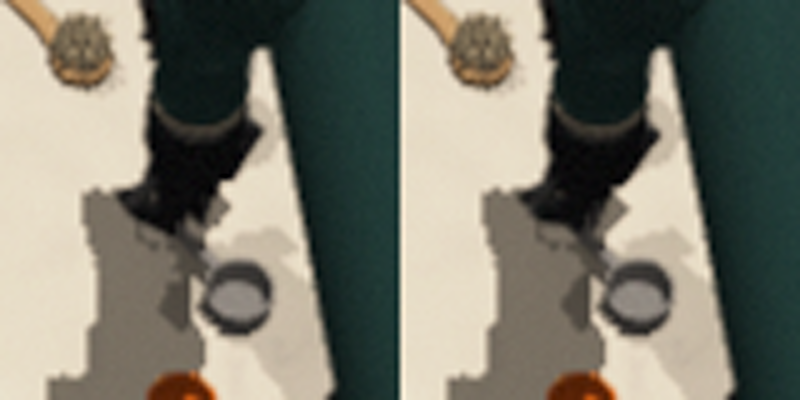

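Run:
```python
from h import *
def proj(f,P):
    F,cx,cy=K(f); c=rot(f).T@(np.array(P)-f["position"]); return cx+F*c[0]/-c[2],cy-F*c[1]/-c[2]
f=eyes.grab_frame("side")
for P in([.5274,-.2917,.019],[.5274,-.2917,.011],[.5274,-.2917,.072],[.458,-.287,.036],[.563,-.2938,.03]): print(P,np.round(proj(f,P),1), np.round((np.array(proj(f,P))-[255,150])*5))
for v in range(176,204,2):
    u=np.arange(278,304,2); p,z=pts(f,u,np.full(len(u),v)); g=f["frame"][v,u].mean(1)
    print(v,' '.join(f"{int(a[2]*1000):4d}{'*' if b<45 else ' '}" for a,b in zip(p,g)))
```

```text
[0.5274, -0.2917, 0.019] [290.5 197.4] [178. 237.]
[0.5274, -0.2917, 0.011] [290.4 198.3] [177. 242.]
[0.5274, -0.2917, 0.072] [291.3 190.7] [181. 203.]
[0.458, -0.287, 0.036] [302.1 207.3] [235. 286.]
[0.563, -0.2938, 0.03] [285. 190.] [150. 200.]
176    2    -2    -1   196   220*  209*  216*  229   228   233   224   214*  204*
178   -2    -4     0   183   197*  210*  213*  214*  216*  219*  210*  206*  193*
180   -2     2    -1   174   187*  202*  202*  207*  210*  213*  203*  202*  179*
182    4     5     5   172   168*  182*  195*  190*  193*  191*  187*  176*  111*
184   -2     0    -1   146   160*  164*  171*  182*  182*  170*  128*  108*   10 
186   -6     2    29   144*  152*  147*  141*  145*  136*  124*  102*   -6     5 
188    3   143   135*  148*   -1*  123*  122*  130*  121*   91*    0    -1     0 
190    0   132*  139*  129*  103*   94*  104*  110*   79*    4     4    -3     2 
192   -2     5   134*  127*  122*  106*   80*   85*   66*    1     7    -1     1 
194   -2    -1    -4    28     3*   82*   70*   59*   45     0     3     0     5 
196    0     3     0    -4    -1    -2    37*   34     4     0    -2     0     4 
198    3     7    -4     0    10    -1    -4    39    40    -4     1    -7    -1 
200    1    -2     8     0     0     0     6     0    39    32     2     4     0 
202    3     0    -4     6     1    -3    11     3     0    33    33    35    27
```

The depth readings put the shut fingertips near z≈0.045, above the handle (top 0.036). The tool therefore seems to sit higher than reported. I probe down with the jaws open around the handle, stopping on contact.

Run:
```python
from h import *
bot.grip(.35,40)
hit=bot.move_linear([.5274,-.2917,-.02],rate=.03,contact_N=4); s=telemetry.state(); print(hit,s["eef_pos"],s["contact_force"],s["time_s"])
f=eyes.grab_frame("side")
for v in range(186,206,2):
    u=np.arange(278,304,2); p,z=pts(f,u,np.full(len(u),v)); g=f["frame"][v,u].mean(1)
    print(v,' '.join(f"{int(a[2]*1000):4d}{'*' if b<45 else ' '}" for a,b in zip(p,g)))
```

```text
False [ 0.5275384  -0.29178805 -0.01981875] [-0.50440701 -0.13605835  1.08886107] 12.55
186    3    -2    35   132   145*  153*  153*  166*  162*  161*  159*  150*   72*
188    1    35     1   118*  144*  140*  147*  151*  148*  145*  135*   67*   57*
190    6    24     1   111*  117*  118*  110*  132*  139*   79*   72*    5     3 
192    0    90   106   107*  114*   99*   89*  100*   40*   52*   53*    1     0 
194  102*  108*  113*   94*   60*   78*   84*   15*   32*   35*   -2     2    -7 
196    4   103*  105*   98*   67*   72*   73*   38*    9*   25*    1    -1     8 
198    7    -3    87*   73*   63*   59*    4*   37    41     4    -8     5     5 
200    4     1     0    59*   34*   24*    3     0    33    48     1     5     4 
202   14     4     2    -1     6    16*    1     2     1    40    41    33    28 
204   -1     1     3     0    -2     0     4    10    -2    37    31    16    24
```

Run:
```python
from h import *
hit=bot.move_linear([.5274,-.2917,-.055],rate=.02,contact_N=4); s=telemetry.state(); print(hit,s["eef_pos"],s["contact_force"],s["time_s"])
f=eyes.grab_frame("side")
for v in range(188,210,2):
    u=np.arange(278,304,2); p,z=pts(f,u,np.full(len(u),v)); g=f["frame"][v,u].mean(1)
    print(v,' '.join(f"{int(a[2]*1000):4d}{'*' if b<45 else ' '}" for a,b in zip(p,g)))
```

```text
True [ 0.52753137 -0.29173472 -0.02240137] [-0.70387001 -0.48498684  4.70466892] 13.0833
188    1    31    -1   120   133*  141*  143*  153*  149*  145*  135*   56*   59*
190    0    33     6   112*  115*  118*  129*  141*  133*  131*   76*   42*    2 
192    1     7   112   104*  105*  100*   94*  108*   34*   63*   46*    0     1 
194  100*  105*  100*   91*   62*   76*   84*   78*   33*   39*    2     0    -3 
196    2    97*  106*   93*   53*   67*   77*   33*   14*   24*    3     3     2 
198   -3     1    88*   78*   54*   52*    4*   36    43     0     4     0     3 
200   -2     4     5    69*   50*   16*   -1     4    35    40    -1     3     7 
202    3     4    -3    -2    16*   14*   -4     0     1    40    38    35    34 
204    0     1     2    -4     8     3     5     5     6    32    32    17    27 
206    4    10    -1    11     0     9    -1     1     1    33     9     8    13 
208    6     5     0     7    -2     6     3     2    -2    43     6    -3     7
```

Run:
```python
from h import *
bot.move_linear([.5274,-.2917,-.0095],rate=.05)
bot.grip(0.0,110); s=telemetry.state(); print(s["opening"],s["grasp_force"],s["contact_force"])
bot.move_linear([.5274,-.2917,.02],rate=.1)
s=telemetry.state(); print(s["opening"],s["grasp_force"],s["contact_force"],s["eef_pos"])
if s["grasp_force"]>5:
    bot.move_linear([.5274,-.2917,.28],rate=.2)
    f=eyes.grab_frame("side"); save(f,"pics/lift2.png",(240,110,340,210),6); s=telemetry.state(); print(s["time_s"],s["grasp_force"],s["contact_force"],s["eef_pos"])
```

```text
0.09217714945792461 107.41355180740356 [-0.64966112  0.09599543  1.69848334]
0.08773993597480367 107.35697150230408 [ 0.84744714  0.50567183 -1.23997968] [ 0.52778899 -0.29184709  0.02052818]
15.8167 107.35948920249939 [-0.75939362 -0.54556277 -1.72985486] [ 0.52653806 -0.29122279  0.27854059]
```

View pics/lift2.png

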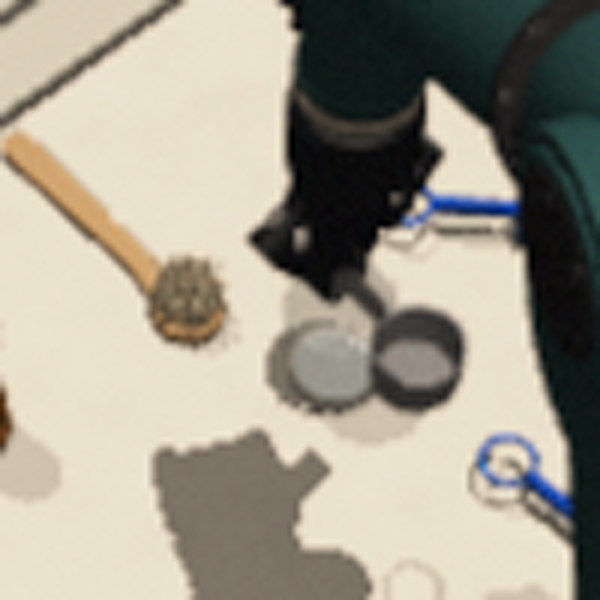

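Lifted, held level: cup at crop (418,360). Moving in front of the hook, then measuring ring against nose.

```bash
cat >> h.py <<'E'
YAW=np.radians(9.3); EX=np.array([np.cos(YAW),np.sin(YAW),0]); EY=np.array([-EX[1],EX[0],0]); TH=np.array([.5868,.0471,.245])
OFF=np.array([.0545,0,.0395])   # TCP -> ring tip, level (x along EX, z up)
def tcp(x,y,z,off=OFF): return TH+EX*(x-off[0])+EY*(y-off[1])+np.array([0,0,z-off[2]])
def sf(p): d=np.asarray(p)-TH; return np.stack([d@EX,d@EY,d[...,2]],-1)
E
python3 - <<'E'
from h import *
p=tcp(-.06,0,.05); bot.move_to(p,down(YAW))
s=telemetry.state(); print(s["time_s"],sf(s["eef_pos"]).round(4),(s["eef_pos"]-p).round(4),s["grasp_force"],s["contact_force"])
for n in("top","side"):
    f=eyes.grab_frame(n); np.savez(f"pics/{n}_pre.npz",**f)
    vv,uu=np.mgrid[0:384,0:512]; p,z=pts(f,uu.ravel(),vv.ravel()); q=sf(p); g=f["frame"].reshape(-1,3)
    k=(z>0)&(q[:,0]>-.23)&(q[:,0]<.0)&(abs(q[:,1])<.045)&(q[:,2]>-.06)&(q[:,2]<.075)
    i=np.where(k)[0]; i=i[np.argsort(q[i,0])]
    print(n,k.sum(),"ring part (x>-115mm):",(q[i]*1000).round().astype(int)[q[i,0]>-.115].tolist())
    c=q[i][q[i,0]<-.135]; print(" cup:",len(c),c.min(0).round(3) if len(c) else 0,c.max(0).round(3) if len(c) else 0)
F=[np.load(f"pics/{n}_pre.npz") for n in("top","side")]
cv2.imwrite("pics/pre.png",np.hstack([cv2.resize(F[0]["frame"][120:220,150:250],(400,400),interpolation=2),cv2.resize(F[1]["frame"][150:250,170:270],(400,400),interpolation=2)])[:,:,::-1])
E
```

```text
17.05 [-0.1139 -0.0017  0.0107] [ 0.0009 -0.0016  0.0002] 107.36297249794006 [-0.1008112   0.32352734 -1.8751947 ]
top 192 ring part (x>-115mm): [[-85, -23, 50], [-82, -24, 55], [-81, -21, 52], [-79, -24, 52], [-79, -22, 53], [-76, -25, 51], [-76, -22, 50], [-73, -23, 54], [-72, -20, 50], [-70, -23, 51], [-69, -20, 49], [-66, -20, 47], [-63, -18, 49], [-14, 1, -20], [-13, -1, -25], [-13, -2, 0], [-13, -4, -6], [-13, 1, 1], [-11, -3, 5], [-11, 0, 8], [-10, -5, -3], [-10, -4, -33], [-7, -3, 1], [-7, -5, -32], [-6, 1, -4], [-6, 4, -2], [-4, -3, -1], [-3, 3, 0], [-3, -4, -39], [-3, -2, -36], [-1, -3, -1], [0, 2, 2]]
 cup: 160 [-0.213 -0.031  0.02 ] [-0.161  0.004  0.06 ]
side 363 ring part (x>-115mm): [[-112, 10, 40], [-91, 5, 50], [-86, 5, 45], [-73, 14, 49], [-72, 13, 54], [-70, 16, 55], [-68, 13, 56], [-64, 10, 53], [-63, 7, 55], [-61, 1, 50], [-60, 4, 54], [-59, -6, 52], [-59, -2, 52], [-58, 2, 55], [-56, -5, 50], [-13, 4, -10], [-12, -1, -18], [-12, 5, -25], [-11, 1, 5], [-11, 2, -8], [-10, 1, -3], [-10, -1, -29], [-9, 3, 5], [-8, 3, -1], [-8, 4, -8], [-8, 1, -28], [-7, 4, -16], [-6, -4, -1], [-5, -1, 2], [-4, 3, 0], [-4, 2, -32], [-3, -4, 3], [-1, 1, -43], [0, 4, 4]]
 cup: 284 [-0.211 -0.03   0.019] [-0.136  0.024  0.063]
```

View pics/pre.png

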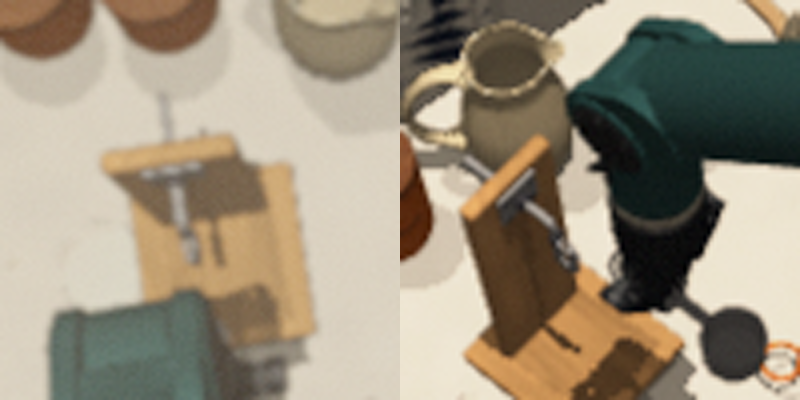

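The ring shows up level at z≈+50 mm and x≈−60 mm as planned, but 4 mm off to −y. Nose lies where predicted. I correct y and feel for the shank.

```bash
sed -i 's/^OFF=.*/OFF=np.array([.0545,-.0035,.0395])/' h.py
python3 - <<'E'
from h import *
bot.move_linear(tcp(-.03,0,.03),rate=.08)
bot.move_linear(tcp(-.010,0,.014),rate=.05); bot.sleep(.3)
s=telemetry.state(); print(s["time_s"],(sf(s["eef_pos"])+OFF).round(4),s["contact_force"])
hit=bot.move_linear(tcp(.022,0,.014),rate=.012,contact_N=3)
s=telemetry.state(); print(hit,s["time_s"],(sf(s["eef_pos"])+OFF).round(4),s["contact_force"],s["grasp_force"])
E
```

```text
18.7083 [-0.0101 -0.      0.0142] [ 0.44063937  0.03374416 -1.15633718]
True 20.1917 [0.0055 0.0001 0.0131] [-0.09627    -0.1470123  -0.97279975] 107.39835977554321
```

Run:
```python
from h import *
for k in range(2):
    bot.move_linear(tcp(.001,0,.014),rate=.03); bot.sleep(.3); a=telemetry.state()["contact_force"]
    hit=bot.move_linear(tcp(.022,0,.014),rate=.012,contact_N=4)
    s=telemetry.state(); print(hit,s["time_s"],(sf(s["eef_pos"])+OFF).round(4),a.round(2),s["contact_force"].round(2))
```

```text
True 21.575 [0.0053 0.0001 0.013 ] [-0.06  0.31 -1.36] [ 0.35  0.24 -2.09]
True 22.925 [0.005 0.    0.013] [-0.22 -0.91 -1.13] [ 0.01  0.58 -1.14]
```

Shank felt repeatably at x≈+5.2 mm, so the true throat is at x≈+1.2 mm in my frame. Pressing down.

Run:
```python
from h import *
bot.move_linear(tcp(.0007,0,.014),rate=.03)
for z in(.003,-.004,-.010,-.016,-.022):
    hit=bot.move_linear(tcp(.0007,0,z),rate=.025,contact_N=10)
    s=telemetry.state(); print(hit,s["time_s"],(sf(s["eef_pos"])+OFF).round(4),s["contact_force"].round(2),s["grasp_force"].round(1))
    if hit: break
if not hit:
    bot.sleep(.3)
    # upward check: gate must hold the ring
    hit=bot.move_linear(tcp(.0007,0,-.006),rate=.02,contact_N=4)
    s=telemetry.state(); print("up",hit,s["time_s"],(sf(s["eef_pos"])+OFF).round(4),s["contact_force"].round(2))
    bot.move_linear(tcp(.0007,0,-.022),rate=.03)
```

```text
Traceback (most recent call last):
AttributeError: 'float' object has no attribute 'round'
```

Run:
```python
from h import *
for z in(-.004,-.010,-.016,-.022):
    hit=bot.move_linear(tcp(.0007,0,z),rate=.025,contact_N=10)
    s=telemetry.state(); print(hit,s["time_s"],(sf(s["eef_pos"])+OFF).round(4),s["contact_force"].round(2))
    if hit: break
if not hit:
    bot.sleep(.2)
    hit=bot.move_linear(tcp(.0007,0,-.008),rate=.02,contact_N=4)
    s=telemetry.state(); print("up",hit,s["time_s"],(sf(s["eef_pos"])+OFF).round(4),s["contact_force"].round(2))
    bot.move_linear(tcp(.0007,0,-.022),rate=.03)
```

```text
False 24.2333 [-0.0003 -0.0003 -0.0041] [-4.14 -0.77  4.2 ]
False 24.625 [-0.0017  0.0001 -0.0113] [-1.55  0.55 -1.74]
False 25.0167 [ 0.0013  0.0001 -0.0161] [ 0.15 -0.26 -0.87]
False 25.4083 [ 0.0005  0.     -0.0222] [ 0.02 -0.29 -2.1 ]
up False 26.4583 [ 0.0006  0.     -0.008 ] [ 0.6   0.61 -0.88]
```

Run:
```python
from h import *
hit=bot.move_linear(tcp(.0007,0,.002),rate=.02,contact_N=4)
s=telemetry.state(); print("up",hit,s["time_s"],(sf(s["eef_pos"])+OFF).round(4),s["contact_force"].round(2))
```

```text
up True 27.9667 [ 0.0007 -0.     -0.0036] [ 2.64  0.7  -3.39]
```

The upward pull is stopped at −3.6 mm, so the gate is shut over the wire. Lowering into the basket and releasing.

Run:
```python
from h import *
hit=bot.move_linear(tcp(.0007,0,-.030),rate=.03,contact_N=3)
s=telemetry.state(); print(hit,(sf(s["eef_pos"])+OFF).round(4),s["contact_force"].round(2))
bot.grip(.35,30); bot.sleep(.3)
p=telemetry.state()["eef_pos"]
bot.move_linear(p-EX*.09,rate=.1)
bot.move_linear(p-EX*.09+[0,0,.12],rate=.2); bot.sleep(3)
s=telemetry.state(); print(s["time_s"],s["opening"],s["grasp_force"],s["contact_force"])
F=[eyes.grab_frame(n)["frame"] for n in("top","side")]
f=eyes.grab_frame("side"); vv,uu=np.mgrid[150:270,170:270]; p,z=pts(f,uu.ravel(),vv.ravel()); q=sf(p)
k=(z>0)&(q[:,0]>-.06)&(q[:,0]<.042)&(abs(q[:,1])<.035)&(q[:,2]>-.222)&(q[:,2]<-.04)
for lo in np.arange(-.22,-.04,.02):
    a=q[k&(q[:,2]>=lo)&(q[:,2]<lo+.02)]
    if len(a): print(lo.round(2),len(a),a.mean(0).round(3),np.ptp(a,axis=0).round(3))
cv2.imwrite("pics/end.png",np.hstack([cv2.resize(F[0][120:220,150:250],(400,400),interpolation=2),cv2.resize(F[1][150:250,170:270],(400,400),interpolation=2)])[:,:,::-1])
```

```text
True [-0.001  -0.     -0.0055] [ 0.59  0.04 -1.31]
33.6417 0.3526228508514333 0.0 [0.3105686  0.02236502 0.99439994]
-0.22 3 [ 0.003  0.016 -0.218] [0.062 0.013 0.004]
-0.2 16 [-0.019 -0.018 -0.183] [0.028 0.025 0.009]
-0.18 43 [-0.02  -0.018 -0.173] [0.031 0.05  0.017]
-0.16 40 [-0.014  0.009 -0.148] [0.046 0.052 0.018]
-0.14 56 [-0.01  -0.005 -0.133] [0.041 0.046 0.019]
-0.12 14 [-0.015 -0.008 -0.108] [0.014 0.013 0.019]
-0.1 10 [-0.011 -0.005 -0.088] [0.01  0.013 0.019]
-0.08 21 [-0.005 -0.006 -0.07 ] [0.018 0.025 0.019]
-0.06 9 [-0.002 -0.    -0.049] [0.022 0.038 0.017]
```

View pics/end.png

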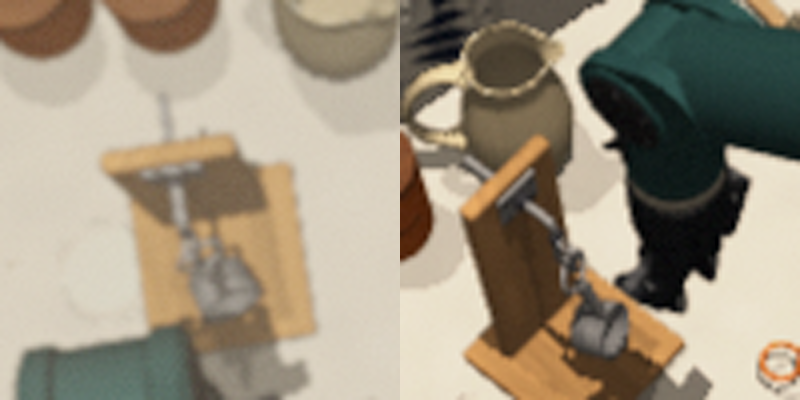

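The scoop hangs plumb from the hook: ring at side crop (572,268), cup at (600,330), with the arm clear. Let it settle, then hand in.

Run:
```python
from h import *
bot.sleep(3); print(order.hand_in())
```

```text
the job is handed in; nothing more can be done
None
```

The scoop's ring is through the snap hook with the gate shut over it. The scoop hangs down with the gripper clear, and the job was handed in at about 37 s on the robot's clock; no verdict was returned.

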